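Feeler check of a slot with the brass set-up bar

ROBOT

A 6-joint arm with a two-finger parallel gripper is mounted at the origin on a cart in front of the work surface, level with it; the furniture and walls round the work are solid. World frame = base frame: x ahead of the robot, y to its left, z up, the work surface at z = 0. Lengths are in m, angles in rad, forces in N, time in s.
With the tool pointing down it reaches from about 0.225 to 0.875 m from the base axis. Payload 3.4 kg.
Tool frame: the origin (TCP) lies between the finger pads; the fingertips stand 19 mm ahead of it and the grasp point (between the pads) is the TCP; z points along the fingers, y is the line along which they close (so a half turn about z gives the same grasp; the last joint's range is limited). The gripper opens to 85 mm and grips with 20 to 120 N. Pads are 22 mm wide; open, the fingers measure 114 mm over their backs; the gripper's body (76 mm by 85 mm) begins 54 mm behind the grasp point. The pads swing forward as they close: fully open they stand 13 mm farther back than shut.
Start: joints at [-1.266, 0.276, 1.505, -0, 1.361, -0.121], TCP at [0.238, -0.524, 0.25] pointing down, gripper open.
Joint ranges: [-2.89, 2.89], [-0.75, 2.08], [0.22, 2.7], [-1.18, 4.32], [0.11, 2.71], [-2.7, 2.7]. Speed limits (rad/s): [2.57, 2.57, 3.14, 3.14, 3.14, 3.14].

INTERFACE

Orientations are given as a unit quaternion [w, x, y, z].
In Python, from rig import get_state, imaging, ticket gives the robot as it stands. The module is installed in compiled form; this text tells all that it offers.
- The arm moves only by the shell command python3 -m inch 'ROWS' [FORCE]. ROWS is JSON, a list of rows, each an object with "claw": the opening, from -1 (shut) to 1 (fully open); "travel": the shift along the world's x, y, z in units of 200 mm (1.0 is 200 mm), a list of three; "turn": the turn about the world's z in units of 180 degrees (1.0 is 180 degrees). A call has 1 to 5 rows; each row is the pose to reach, as a shift and turn from the pose commanded when the call began, turning the shorter way round; what a row does not reach only later rows make up. A row lasts 1/10 s, in which the tool goes at most 50 mm and 8.59 degrees, less where a joint would pass 70% of its speed; a pose out of reach is approached as far as the arm can. A call with a number of a shift or a turn outside -1 to 1 is refused whole. A call with a gripper value outside its range is refused whole. The fingers move at their own pace and stop on an object; FORCE is the grip in N (left out, the last holds). Time passes only in rows, so rows that repeat a pose let the fingers close. It gives the time, the measured TCP pose, the force, the opening and the grip force at its end, in the units of the state.
- get_state(): the state, without advancing time (a new reading comes with each control period).
- imaging.get_image(name): name is "scene" or "side" or "wrist"; returns the picture (420x560x3 uint8, red, green, blue); there is no depth.
- imaging.camera_params(name): a dict with "camera_matrix" (3x3 intrinsics, pixels), "k1" (the pictures are not rectified: a ray, as slopes to the right and down, at radius r is drawn at 1 + k1 r^2 times it, then the intrinsics apply), "cam_to_world" (4x4, takes a point from camera to world coordinates); the wrist camera has in their place "T_tool_cam" (4x4, takes a point from camera to tool coordinates, whose origin is the TCP and whose axes are the flange's). Camera axes: x right, y down, z forward; pixel columns grow to the right and rows downward; lengths in m; the calibration is good to about 2 mm. A picture is of the moment at which its call begins: read the wrist's pose just before it. camera_params takes no time and is no camera call.
- ticket.sign_off(): hands the job in; it is judged then, once.
The state is a dict: "clock": time; "qpos": joint angles; "qd": joint speeds; "effort": joint torques, N m; "position": TCP position; "ee_rot": TCP orientation; "contact_force": force on the tool from outside, world axes, zero at the start; "moment": the same for the moment, N m; "width": finger opening in m; "gripper_force": force on a finger pad.
Only numpy, scipy, OpenCV 4.12 (cv2) and the standard library are available. Lean on these libraries where they do the work, as an engineer would, in place of code of your own. Each camera call takes 0.05 s, during which the arm holds its last target. There are 200 camera calls.

TASK

Two slotted wooden test blocks are fixed on the saw table; one slot is wider than the small brass set-up bar, the other is too narrow for it. Pick the bar up by one end, lifting it clear of the table, and slide its other end as a feeler into the open mouth of the slot that it fits, under the steel strap, until it is fully home against the closed end; leave it lying there flat on the table.

Things in the scene. Friction and masses are not known exactly. Their poses are not given: they have to be found in the camera images.
- bar_center (a point): centre of the brass set-up bar: a plain square bar 90 mm long (its x axis, both ends alike), 12 x 12 mm in section, about 0.11 kg, loose and flat on the table, so its centre is 6 mm up. Hold it across its width about 15 to 20 mm from the end that stays outside the slot
- wide_block_mouth (a point): block whose slot the bar fits: point in the middle of the slot's open front end, in the front face, 12 mm above the table. x points level into the slot, y across, z up. Wooden block fixed to the table, 65 mm long (x), 70 wide, 24 high. The slot is 18 mm wide, the table is its floor; its first 18 mm are flared, 36 mm wide at the front face. The blocks may stand either way round
- wide_slot_end (a point): middle of the wide slot's closed end, 50 mm behind its mouth, 12 mm above the table, same axes. The slot is open above except for a steel strap 28 to 42 mm behind the mouth (underside 24 mm, screw heads 29 mm above the table), so the bar goes in only lengthwise from the front. With the bar home, 40 mm of it stay outside
- narrow_block_mouth (a point): the same mouth point and axes of the other block, of the same outer size and also with a strap, but with a slot only 6 mm wide (24 mm at its flared mouth), in which the 12 mm bar jams. (Not part of the job: the saw blade left of the blocks stands 43 mm above the table, along x at y about -0.025 m, from x = 0.54 m on; carry the bar above or in front of it)

How it is judged:
On the way:
1. the bar is lifted clear of the table (its centre more than 20 mm above it) (height (world z) of bar_center above 0.02 m), for 0.1 s.
At the end, for the whole second after the job is handed in: The bar lies flat on the table (centre less than 12 mm above it) in the wide slot, its inner end within 14 mm of the slot's closed end, its centre within 12 mm of the slot's middle line and its length within 0.25 rad of it (x of bar_center in the frame of wide_block_mouth between -0.009 and 0.012 m and y of bar_center in the frame of wide_block_mouth between -0.012 and 0.012 m and angle between the x axis of bar_center and the x axis of wide_block_mouth, either way round below 0.25 rad and height (world z) of bar_center below 0.012 m); the robot touches nothing.
It also fails if it takes over 45 s, if anything falls off the work surface, if the arm or the gripper's body presses on something with over 40 N, if the wrist force passes 120 N, or if a joint passes its speed limit or range.

## Working session

There is one attempt and no reset: what is moved stays moved. The work goes in short steps, Python scripts to look and compute and a shell command to move; the robot and the scene stay as the last step left them, time stands still between calls to the robot, and variables do not carry over. Pictures are saved under pics/ and viewed, at most 10 in all, crops included, and the job is handed in when it is done.

```bash
mkdir -p pics; cat > h.py <<'E'
import numpy as np, cv2
from rig import get_state, imaging, ticket
from scipy.spatial.transform import Rotation as R
def snap(n,f):
    s=get_state(); im=imaging.get_image(n); cv2.imwrite('pics/'+f,im[:,:,::-1]); return s,im
def T(n,s=None):
    p=imaging.camera_params(n)
    if n!='wrist': return p,np.array(p['cam_to_world'])
    q=s['ee_rot']; M=np.eye(4); M[:3,:3]=R.from_quat([q[1],q[2],q[3],q[0]]).as_matrix(); M[:3,3]=s['position']
    return p,M@np.array(p['T_tool_cam'])
def px(n,uv,z,s=None):
    p,M=T(n,s); K=np.array(p['camera_matrix']); out=[]
    for u,v in uv:
        d=np.linalg.inv(K)@[u,v,1]; rd=np.hypot(d[0],d[1]); r=rd
        for _ in range(30): r=rd/(1+p['k1']*r*r)
        k=r/rd if rd>0 else 1
        w=M[:3,:3]@[d[0]*k,d[1]*k,1]; out.append(M[:3,3]+w*(z-M[2,3])/w[2])
    return np.array(out)
E
python3 - <<'E'
from h import *
s,_=snap('scene','a.png'); snap('side','b.png')
print(s)
for n in('scene','side'): print(T(n)[1].round(3))
print(T('wrist',s)[0])
E
```

```text
{'clock': 0.0, 'qpos': array([-1.26598653e+00,  2.76613477e-01,  1.50615865e+00,  2.66310297e-05,
        1.36071613e+00, -1.21020482e-01]), 'qd': array([-0.00069918,  0.00098252,  0.00070572,  0.00109444, -0.00120701,
       -0.00138705]), 'effort': array([-7.53664881e-04, -4.16780376e+01, -2.45805484e+01, -4.60450847e-04,
        1.10429767e-02, -2.20107367e-06]), 'position': array([ 0.23735806, -0.52316451,  0.24941899]), 'ee_rot': array([-9.44997120e-04,  9.77419220e-01,  2.11307287e-01, -7.40101670e-05]), 'contact_force': array([-0.6555907 , -0.02000959, -0.55387992]), 'moment': array([-0.0010207 ,  0.04265699,  0.02180704]), 'gripper_force': 0.0, 'width': 0.08522318063774743}
[[-0.87  -0.357  0.339  0.304]
 [-0.493  0.622 -0.609  0.36 ]
 [ 0.007 -0.697 -0.717  0.676]
 [ 0.     0.     0.     1.   ]]
[[ 0.948 -0.197  0.252  0.375]
 [-0.319 -0.622  0.715 -0.745]
 [ 0.015 -0.758 -0.652  0.605]
 [ 0.     0.     0.     1.   ]]
{'camera_matrix': array([[355.89031952,   0.        , 279.38446778],
       [  0.        , 355.89031952, 204.82930093],
       [  0.        ,   0.        ,   1.        ]]), 'k1': -0.08156398614544758, 'T_tool_cam': array([[-2.17773252e-04, -9.52627329e-01, -3.04139974e-01,
         7.81357432e-02],
       [ 9.99999878e-01, -3.42479661e-04,  3.56685304e-04,
        -4.77712720e-04],
       [-4.43949924e-04, -3.04139859e-01,  9.52627287e-01,
        -1.22978160e-01],
       [ 0.00000000e+00,  0.00000000e+00,  0.00000000e+00,
         1.00000000e+00]])}
```

View pics/a.png

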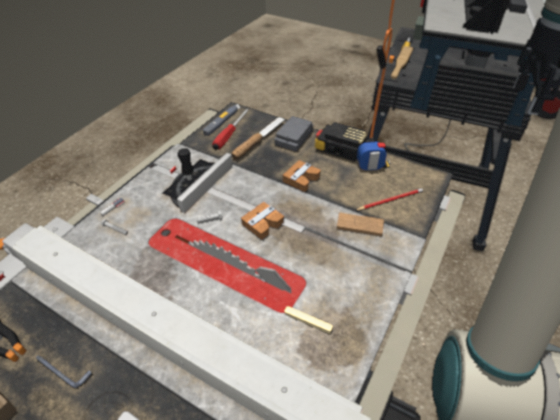

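View pics/b.png

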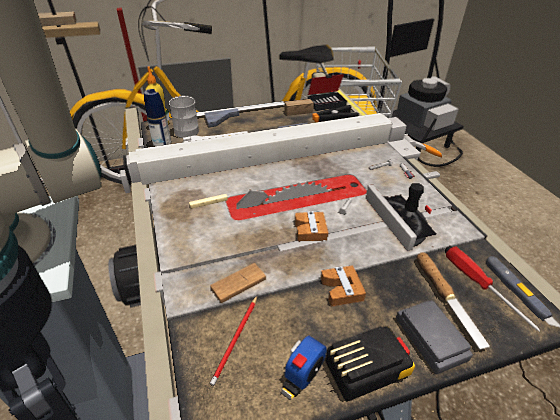

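The brass bar lies at about scene (309,319) / side (209,201). The two blocks are at scene (263,218) and (301,175), or side (311,226) and (343,285). Next I'll enlarge these areas.

```bash
python3 - <<'E'
import cv2,numpy as np
a=cv2.imread('pics/a.png');b=cv2.imread('pics/b.png')
c=lambda i,x,y,w,h,k:cv2.resize(i[y:y+h,x:x+w],(w*k,h*k),interpolation=cv2.INTER_CUBIC)
top=np.hstack([c(a,230,195,80,60,5),c(a,265,150,80,60,5)])
bot=np.hstack([c(b,280,195,80,60,5),c(b,305,255,80,60,5)])
cv2.imwrite('pics/c.png',np.vstack([top,bot]))
from h import *
print(px('scene',[(286,311),(332,327),(263,218),(301,175)],.012).round(3))
print(px('side',[(190,205),(229,197),(311,226),(343,285)],.012).round(3))
E
```

```text
[[ 0.493  0.022  0.012]
 [ 0.406  0.01   0.012]
 [ 0.651 -0.154  0.012]
 [ 0.646 -0.323  0.012]]
[[ 0.407  0.005  0.012]
 [ 0.501  0.007  0.012]
 [ 0.65  -0.15   0.012]
 [ 0.647 -0.323  0.012]]
```

View pics/c.png

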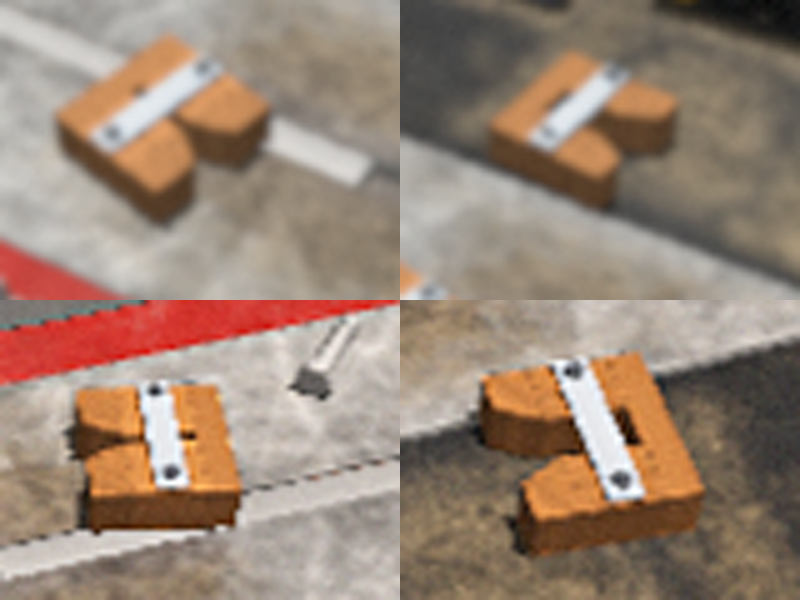

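The far block (y≈-0.32) has the wide slot, with its mouth facing the robot. The near block has the narrow slot. From the crop I read the wide block's top corners at side px (321.6,270.6), (329.4,293.4), (365.6,293), (353,265.6).

```bash
python3 - <<'E'
from h import *
print(px('side',[(321.6,275.6-5),(329.4,293.4),(365.6,293),(353,265.6)],.024).round(4))
# scene crop, offset 265,150: front L (680,98)?, corners
c=lambda x,y:(265+(x-400)/5,150+y/5)
print(px('scene',[c(680,100),c(615,160),c(490,128),c(575,52)],.024).round(4))
E
```

```text
[[ 0.6171 -0.2869  0.024 ]
 [ 0.6093 -0.3419  0.024 ]
 [ 0.6728 -0.3614  0.024 ]
 [ 0.6807 -0.2937  0.024 ]]
[[ 0.6065 -0.3515  0.024 ]
 [ 0.6139 -0.2968  0.024 ]
 [ 0.6766 -0.2871  0.024 ]
 [ 0.6685 -0.3585  0.024 ]]
```

```bash
python3 -m inch '[{"claw":1,"travel":[0.24,0.24,0],"turn":-0.045},{"claw":1,"travel":[0.45,0.5,0],"turn":-0.09},{"claw":1,"travel":[0.6,0.8,0],"turn":-0.13},{"claw":1,"travel":[0.6,0.95,0],"turn":-0.13},{"claw":1,"travel":[0.6,1,0],"turn":-0.13}]'
```

```text
clock: 0.6
position: [0.3582, -0.321, 0.2498]
ee_rot: [-0.001, 1.0, 0.009, -0.0]
contact_force: [-0.1, -0.7, -0.4]
width: 0.0853
gripper_force: 0.0
```

```bash
python3 -m inch '[{"claw":1,"travel":[0.1,0.22,0],"turn":0},{"claw":1,"travel":[0.2,0.44,0],"turn":0},{"claw":1,"travel":[0.3,0.66,0],"turn":0},{"claw":1,"travel":[0.35,0.88,0],"turn":0},{"claw":1,"travel":[0.35,1,0],"turn":0}]' && python3 -m inch '[{"claw":1,"travel":[0,0.22,-0.1],"turn":0},{"claw":1,"travel":[0,0.44,-0.2],"turn":0},{"claw":1,"travel":[0,0.62,-0.25],"turn":0},{"claw":1,"travel":[0,0.64,-0.25],"turn":0},{"claw":1,"travel":[0,0.64,-0.25],"turn":0}]' && python3 - <<'E'
from h import *
s,im=snap('wrist','d.png'); print(s['position'],s['ee_rot'])
E
```

```text
clock: 1.1
position: [0.4279, -0.1204, 0.25]
ee_rot: [-0.001, 1.0, 0.01, -0.0]
contact_force: [0.3, 0.2, -0.1]
width: 0.0855
gripper_force: 0.0
clock: 1.6
position: [0.4273, 0.005, 0.2001]
ee_rot: [0.0, 1.0, 0.01, -0.0]
contact_force: [-0.3, -0.6, 0.2]
width: 0.0854
gripper_force: 0.0
[0.42726581 0.00496038 0.20011624] [ 2.58478071e-04  9.99949324e-01  1.00584652e-02 -3.30405751e-04]
```

View pics/d.png

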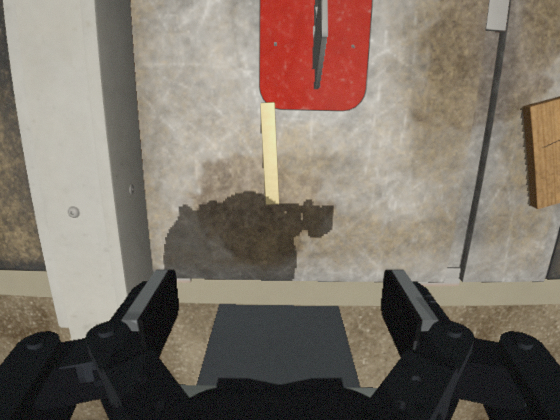

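The bar's top face runs from about (268.5,103) to (272.5,204) in the wrist view, upright and just left of centre.

```bash
python3 - <<'E'
from h import *
s=get_state()
p=px('wrist',[(268.5,103),(272.5,204)],.012,s); print(p.round(4))
d=p[0]-p[1]; print(np.linalg.norm(d),np.degrees(np.arctan2(d[1],d[0])))
m=p.mean(0); g=m-d/np.linalg.norm(d)*.028; g[2]=.021
print('grasp',g,'shift/0.2',(g-s['position'])/.2)
E
```

```text
[[0.4967 0.0147 0.012 ]
 [0.4071 0.0102 0.012 ]]
0.08978831400323867 2.9056462266375247
grasp [0.42394766 0.01103663 0.021     ] shift/0.2 [-0.01914708  0.03515073 -0.89747786]
```

```bash
python3 -m inch '[{"claw":1,"travel":[-0.02,0.035,-0.22],"turn":0.01},{"claw":0.3,"travel":[-0.02,0.035,-0.44],"turn":0.01},{"claw":-0.2,"travel":[-0.02,0.035,-0.66],"turn":0.01},{"claw":-0.2,"travel":[-0.02,0.035,-0.8],"turn":0.01},{"claw":-0.2,"travel":[-0.02,0.035,-0.8],"turn":0.01}]' && python3 -m inch '[{"claw":-0.2,"travel":[0,0,-0.07],"turn":0},{"claw":-0.2,"travel":[0,0,-0.095],"turn":0},{"claw":-0.2,"travel":[0,0,-0.095],"turn":0},{"claw":-0.2,"travel":[0,0,-0.095],"turn":0}]'
```

```text
clock: 2.15
position: [0.4214, 0.0101, 0.0378]
ee_rot: [-0.0, 1.0, 0.023, -0.004]
contact_force: [-0.4, 0.5, 0.5]
width: 0.0342
gripper_force: 0.0
clock: 2.55
position: [0.4245, 0.0108, 0.0224]
ee_rot: [0.0, 1.0, 0.024, 0.001]
contact_force: [0.1, 0.2, -0.6]
width: 0.0338
gripper_force: 0.0
```

```bash
python3 -m inch '[{"claw":-0.7,"travel":[0,0,0],"turn":0},{"claw":-1,"travel":[0,0,0],"turn":0},{"claw":-1,"travel":[0,0,0],"turn":0},{"claw":-1,"travel":[0,0,0],"turn":0},{"claw":-1,"travel":[0,0,0],"turn":0}]' 50 && python3 -m inch '[{"claw":-1,"travel":[0,0,0.1],"turn":0},{"claw":-1,"travel":[0,0,0.2],"turn":0},{"claw":-1,"travel":[0,0,0.3],"turn":0},{"claw":-1,"travel":[0,0,0.4],"turn":0},{"claw":-1,"travel":[0,0,0.4],"turn":0}]'
```

```text
clock: 3.05
position: [0.4241, 0.0113, 0.0223]
ee_rot: [0.0, 1.0, 0.025, 0.001]
contact_force: [-0.6, -0.2, 6.0]
width: 0.0103
gripper_force: 49.8
clock: 3.55
position: [0.4254, 0.0112, 0.1036]
ee_rot: [0.001, 1.0, 0.025, 0.003]
contact_force: [0.6, 0.1, -1.2]
width: 0.0104
gripper_force: 48.9
```

```bash
python3 -m inch '[{"claw":-1,"travel":[0.05,-0.18,0.12],"turn":-0.02},{"claw":-1,"travel":[0.15,-0.38,0.24],"turn":-0.04},{"claw":-1,"travel":[0.25,-0.58,0.36],"turn":-0.055},{"claw":-1,"travel":[0.4,-0.78,0.48],"turn":-0.055},{"claw":-1,"travel":[0.5,-0.98,0.5],"turn":-0.055}]' && python3 -m inch '[{"claw":-1,"travel":[0.15,-0.15,0],"turn":0},{"claw":-1,"travel":[0.2,-0.28,0],"turn":0},{"claw":-1,"travel":[0.2,-0.28,0],"turn":0},{"claw":-1,"travel":[0.2,-0.28,0],"turn":0}]' && python3 - <<'E'
from h import *
s,im=snap('wrist','e.png'); print(s['position'],s['ee_rot'])
cv2.imwrite('pics/e2.png',cv2.resize(im[0:230,250:560,::-1],None,fx=2.5,fy=2.5,interpolation=cv2.INTER_CUBIC))
E
```

```text
clock: 4.05
position: [0.5246, -0.1848, 0.2026]
ee_rot: [0.0, 0.998, -0.062, 0.002]
contact_force: [1.5, 0.0, -0.5]
width: 0.01
gripper_force: 49.0
clock: 4.45
position: [0.5621, -0.2394, 0.1992]
ee_rot: [-0.001, 0.998, -0.062, -0.002]
contact_force: [-0.5, 0.2, -1.0]
width: 0.0104
gripper_force: 49.0
[ 0.56209805 -0.23938626  0.19916975] [-9.64188715e-04  9.98044779e-01 -6.24738754e-02 -1.64433626e-03]
```

View pics/e2.png

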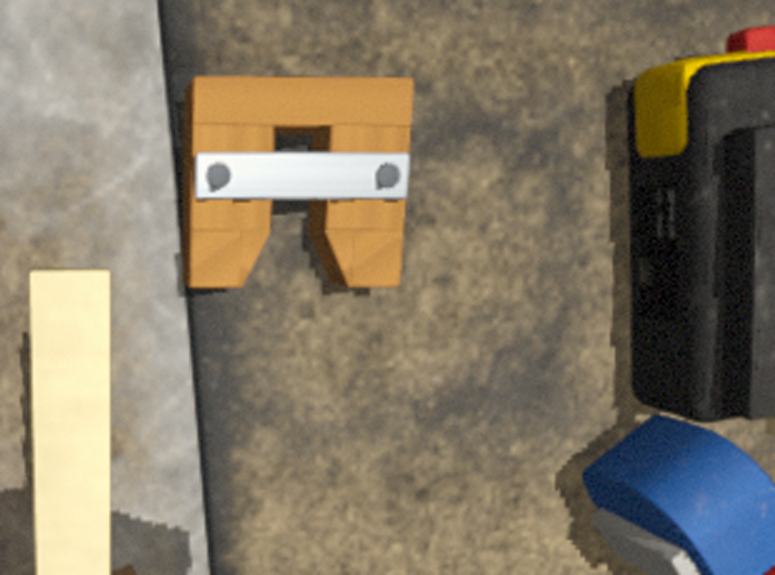

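In the crop, the wide block's top corners are (190,286), (401,286), (413,78), (195,77). The flare's front edges are (243,286) and (348,286), and the slot end is (274..330,125). The bar's tip is at (31..109,270).

```bash
python3 - <<'E'
from h import *
s=get_state()
f=lambda L:[(250+(x+.5)/2.5-.5,(y+.5)/2.5-.5) for x,y in L]
p=px('wrist',f([(190,286),(401,286),(413,78),(195,77),(243,286),(348,286),(274,125),(330,125)]),.024,s); print(p.round(4))
fm=(p[0]+p[1])/2; bm=(p[2]+p[3])/2; d=bm-fm; print('L',np.linalg.norm(d),'W',np.linalg.norm(p[0]-p[1]),np.linalg.norm(p[2]-p[3]))
print('flare mid',(p[4]+p[5])/2,'end mid',(p[6]+p[7])/2)
a1=np.degrees(np.arctan2(d[1],d[0])); e=p[0]-p[1]; a2=np.degrees(np.arctan2(-e[0],e[1])); e=p[3]-p[2]; a3=np.degrees(np.arctan2(-e[0],e[1])); print('ang',a1,a2,a3)
q=s['ee_rot']; x=R.from_quat([q[1],q[2],q[3],q[0]]).as_matrix()[:,0]; print('tool',np.degrees(np.arctan2(x[1],x[0])))
# held bar: top at TCP z - .021+.012
b=px('wrist',f([(31,270),(109,270),(110,575),(36,575)]),s['position'][2]-.0095,s); print(b.round(4))
dd=(b[0]+b[1])/2-(b[2]+b[3])/2; print('bar ang',np.degrees(np.arctan2(dd[1],dd[0])),'w',np.linalg.norm(b[0]-b[1]))
Rz=R.from_matrix(np.c_[x,np.cross([0,0,1],x),[0,0,1]])
print('tip in tool',Rz.inv().apply((b[0]+b[1])/2-s['position']))
E
```

```text
[[ 0.6169 -0.283   0.024 ]
 [ 0.609  -0.3526  0.024 ]
 [ 0.6731 -0.3588  0.024 ]
 [ 0.6804 -0.2905  0.024 ]
 [ 0.6149 -0.3003  0.024 ]
 [ 0.6109 -0.3349  0.024 ]
 [ 0.6635 -0.3139  0.024 ]
 [ 0.6616 -0.3316  0.024 ]]
L 0.06416372675275998 W 0.07010884809521564 0.06870029277142671
flare mid [ 0.61289766 -0.31762597  0.024     ] end mid [ 0.66259088 -0.32277073  0.024     ]
ang -6.077198086226415 -6.518785579507942 -6.162997210165147
tool -7.114114236519543
[[ 0.6346 -0.2409  0.1901]
 [ 0.6332 -0.252   0.1901]
 [ 0.5862 -0.2469  0.1901]
 [ 0.5877 -0.2351  0.1901]]
bar ang -6.624568756279552 w 0.011260873218831792
tip in tool [ 0.07243108  0.00115418 -0.00938751]
```

```bash
python3 -m inch '[{"claw":-1,"travel":[-0.12,-0.18,0],"turn":0.002},{"claw":-1,"travel":[-0.18,-0.345,-0.1],"turn":0.002},{"claw":-1,"travel":[-0.18,-0.345,-0.3],"turn":0.002},{"claw":-1,"travel":[-0.18,-0.345,-0.5],"turn":0.002},{"claw":-1,"travel":[-0.18,-0.345,-0.7],"turn":0.002}]' && python3 -m inch '[{"claw":-1,"travel":[0,0,-0.1],"turn":0},{"claw":-1,"travel":[0,0,-0.17],"turn":0},{"claw":-1,"travel":[0,0,-0.17],"turn":0},{"claw":-1,"travel":[0,0,-0.17],"turn":0}]' && python3 - <<'E'
from h import *
s,im=snap('wrist','f.png'); print(s['position'],s['ee_rot'])
_,b=snap('side','g.png')
cv2.imwrite('pics/f2.png',np.hstack([im[:,:,::-1][0:220,180:380].repeat(2,0).repeat(2,1),cv2.resize(b[250:320,270:370,::-1],(400,280))[:, :] if 0 else cv2.resize(b[230:340,270:370,::-1],(400,440),interpolation=cv2.INTER_CUBIC)]))
E
```

```text
clock: 5.0
position: [0.5261, -0.3072, 0.0602]
ee_rot: [-0.0, 0.998, -0.059, 0.0]
contact_force: [1.0, -0.4, -1.6]
width: 0.0102
gripper_force: 49.1
clock: 5.4
position: [0.5274, -0.3083, 0.028]
ee_rot: [0.0, 0.998, -0.059, 0.001]
contact_force: [0.6, -0.2, -0.9]
width: 0.01
gripper_force: 49.1
[ 0.52741864 -0.30831851  0.02798398] [ 3.73740898e-04  9.98286946e-01 -5.85039633e-02  5.65654799e-04]
```

View pics/f2.png

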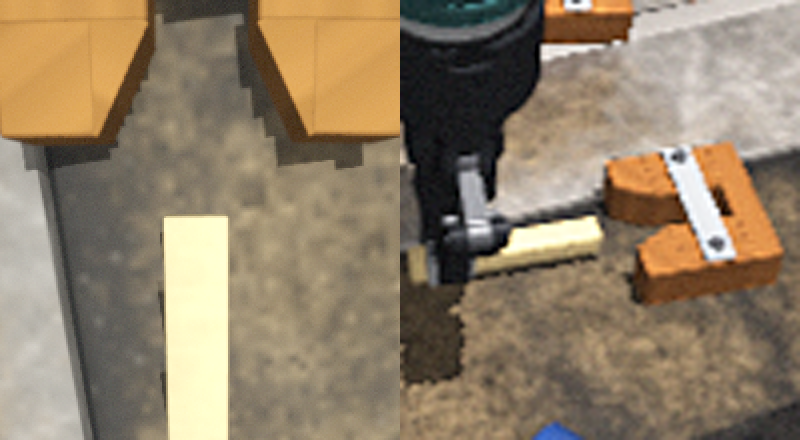

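The bar is level and straight in front of the wide mouth. Its centre is at crop x≈196 and the slot centre at ≈205, so it sits about 1.5 mm too far left. I'll correct that and slide it in.

```bash
python3 -m inch '[{"claw":-1,"travel":[0.0,-0.007,-0.02],"turn":0},{"claw":-1,"travel":[0.07,-0.015,-0.02],"turn":0},{"claw":-1,"travel":[0.14,-0.022,-0.02],"turn":0},{"claw":-1,"travel":[0.21,-0.03,-0.02],"turn":0},{"claw":-1,"travel":[0.27,-0.037,-0.02],"turn":0}]' && python3 -m inch '[{"claw":-1,"travel":[0.015,-0.0015,0],"turn":0},{"claw":-1,"travel":[0.03,-0.003,0],"turn":0},{"claw":-1,"travel":[0.03,-0.003,0],"turn":0},{"claw":-1,"travel":[0.03,-0.003,0],"turn":0}]'
```

```text
clock: 6.0
position: [0.5819, -0.3164, 0.0238]
ee_rot: [0.0, 0.998, -0.059, 0.001]
contact_force: [-0.1, 0.3, -1.0]
width: 0.0105
gripper_force: 49.2
clock: 6.4
position: [0.5862, -0.3163, 0.0231]
ee_rot: [-0.0, 0.998, -0.059, -0.0]
contact_force: [-0.1, -0.3, -1.4]
width: 0.0103
gripper_force: 49.2
```

Free so far. I'll creep forward to contact in small steps.

```bash
python3 -m inch '[{"claw":-1,"travel":[0.01,-0.001,0],"turn":0},{"claw":-1,"travel":[0.02,-0.002,0],"turn":0},{"claw":-1,"travel":[0.02,-0.002,0],"turn":0}]' && python3 -m inch '[{"claw":-1,"travel":[0.005,-0.0005,0],"turn":0},{"claw":-1,"travel":[0.01,-0.001,0],"turn":0},{"claw":-1,"travel":[0.01,-0.001,0],"turn":0}]'
```

```text
clock: 6.7
position: [0.5905, -0.3168, 0.023]
ee_rot: [-0.0, 0.998, -0.059, -0.001]
contact_force: [-1.1, 0.4, -1.0]
width: 0.0101
gripper_force: 49.2
clock: 7.0
position: [0.5906, -0.3167, 0.0227]
ee_rot: [-0.0, 0.998, -0.059, -0.002]
contact_force: [-5.4, -0.2, 1.3]
width: 0.0103
gripper_force: 49.4
```

Contact force appeared right at the expected home position. Now I'll set the bar down, open and lift.

```bash
python3 -m inch '[{"claw":-1,"travel":[0,0,-0.004],"turn":0},{"claw":-0.6,"travel":[0,0,-0.003],"turn":0},{"claw":-0.2,"travel":[0,0,-0.002],"turn":0},{"claw":-0.2,"travel":[0,0,0],"turn":0},{"claw":-0.2,"travel":[0,0,0],"turn":0}]' && python3 -m inch '[{"claw":-0.2,"travel":[0,0,0.05],"turn":0},{"claw":-0.2,"travel":[0,0,0.15],"turn":0},{"claw":-0.2,"travel":[-0.1,0,0.35],"turn":0},{"claw":-0.2,"travel":[-0.2,0,0.6],"turn":0},{"claw":-0.2,"travel":[-0.25,0.0,0.8],"turn":0}]' && python3 -m inch '[{"claw":-0.2,"travel":[0,0,0.05],"turn":0},{"claw":-0.2,"travel":[0,0,0.05],"turn":0},{"claw":-0.2,"travel":[0,0,0.05],"turn":0}]' && python3 - <<'E'
from h import *
s,im=snap('wrist','k.png'); print(s['position'],s['ee_rot'],s['contact_force'])
_,b=snap('side','l.png')
cv2.imwrite('pics/k2.png',np.hstack([cv2.resize(im[0:220,180:380,::-1],(400,440)),cv2.resize(b[230:340,270:370,::-1],(400,440),interpolation=cv2.INTER_CUBIC)]))
E
```

```text
clock: 7.5
position: [0.5936, -0.3173, 0.0235]
ee_rot: [0.0, 0.998, -0.059, 0.001]
contact_force: [0.3, 0.3, 0.1]
width: 0.034
gripper_force: 0.0
clock: 8.0
position: [0.5417, -0.3168, 0.1855]
ee_rot: [0.0, 0.998, -0.059, -0.0]
contact_force: [0.4, -1.0, 0.7]
width: 0.034
gripper_force: 0.0
clock: 8.3
position: [0.5426, -0.3167, 0.1925]
ee_rot: [-0.0, 0.998, -0.059, -0.0]
contact_force: [0.2, -0.6, -0.8]
width: 0.0341
gripper_force: 0.0
[ 0.54263711 -0.31668453  0.19251784] [-2.90653022e-04  9.98271794e-01 -5.87640822e-02 -3.50067466e-04] [ 0.1837154  -0.61853651 -0.82180737]
```

View pics/k2.png

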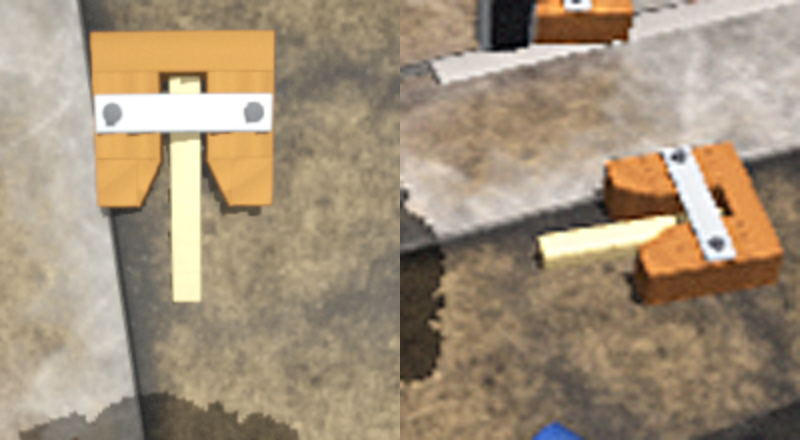

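The bar lies straight in the wide slot under the strap. Its inner end (168–200, 76) is against the closed end, about 40 mm stays outside, and the gripper is clear.

```bash
python3 -c "
from rig import ticket; print(ticket.sign_off())"
```

```text
the job is handed in; nothing more can be done
None
```

The brass bar lies flat in the wide slot, fully home against the closed end under the strap; the arm is clear of it, and I handed the job in at about 8.4 s, though sign-off did not report a verdict.

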